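# Prise open the mouthpiece tin and hang the spatula back on its peg

## Robot

A 6-joint arm with a two-finger parallel gripper is mounted at the origin on a cart in front of the work surface, level with it; the furniture and walls round the work are solid. World frame = base frame: x ahead of the robot, y to its left, z up, the work surface at z = 0. Lengths are in m, angles in rad, forces in N, time in s.
With the tool pointing down it reaches from about 0.425 to 0.95 m from the base axis. Payload 3.5 kg.
Tool frame: the origin (TCP) lies midway between the tips of the shut fingers; the grasp point (between the pads) lies 19 mm behind it; y points along the fingers, x is the direction in which the jaws open and shut, and the axes are right-handed (so a half turn about y gives the same grasp; the last joint's range is limited). The gripper opens to 85 mm and grips with 20 to 120 N. Pads are 22 mm wide; open, the fingers measure 114 mm over their backs; the gripper's body (76 mm by 85 mm) begins 54 mm behind the grasp point. The pads swing forward as they close: fully open they stand 13 mm farther back than shut.
Start: joints at [1.078, 0.286, 1.577, -0, 1.279, -0.15], TCP at [0.227, 0.636, 0.231] pointing down, gripper open.
Joint ranges: [-2.77, 2.77], [-0.9, 2.22], [0.21, 2.48], [-1.53, 4.67], [0.24, 2.81], [-2.84, 2.84]. Speed limits (rad/s): [2.79, 2.79, 3.14, 3.14, 3.14, 3.14].

## Interface

Orientations are given as a 3x3 rotation matrix whose columns are the frame's x, y, z axes.
In Python, from rig import manip, snapshot, ticket gives the robot as it stands.
- The arm moves only by the shell command python3 -m inch 'ROWS' [FORCE]. ROWS is JSON, a list of rows, each a list of 3 entries, a list of its own where there are three numbers: the shift along the tool's x, y, z in mm, then the turn, a rotation vector about the tool's x, y, z in rad, then the opening, from 0 (shut) to 1 (fully open). A call has 1 to 20 rows; each row shifts and turns the commanded pose from where the row before left it, along the tool's axes as they then stand; what a row does not reach is not made up. A row lasts 1/8 s, in which the tool goes at most 62.5 mm and 10.7 degrees, less where a joint would pass 70% of its speed; a pose out of reach is approached as far as the arm can. A call is refused whole if a number of a shift passes 62.5 or a number of a turn 0.188, either way. A call with a gripper value outside its range is refused whole. The fingers move at their own pace and stop on an object; FORCE is the grip in N (left out, the last holds). Time passes only in rows, so rows that do not move let the fingers close. It gives the time, the measured TCP pose, the force and the opening at its end, in the units of the state.
- manip.get_state(): the state, without advancing time (a new reading comes with each control period).
- snapshot(name): name is "side" or "top" or "wrist"; returns a dict with "frame" (480x640x3 uint8, red, green, blue), "K" (3x3 intrinsics, pixels), "dist_coeffs" ([k1, k2, p1, p2, k3] as OpenCV has them; the pictures are not rectified), "world_to_cam" (4x4, takes a point from world to camera coordinates); the wrist camera has in their place "tool_from_camera" (4x4, takes a point from camera to tool coordinates, whose origin is the TCP and whose axes are the tool frame's). Camera axes: x right, y up, looking along -z (the intrinsics and any distortion apply to the point x, -y, -z); pixel columns grow to the right and rows downward; lengths in m; the calibration is good to about 2 mm. A picture is of the moment at which its call begins: read the wrist's pose just before it. There is no depth.
- ticket.sign_off(): hands the job in, once; it reports no verdict.
The state is a dict: "time_s": time; "qpos": joint angles; "joint_velocities": joint speeds; "tau": joint torques, N m; "ee_pos": TCP position; "tcp_rot": TCP orientation; "contact_force": force on the tool from outside, world axes, zero at the start; "moment": the same for the moment, N m; "finger_gap": opening from 0.0 (shut) to 1.0 (fully open).
Only numpy, scipy, OpenCV 4.12 (cv2) and the standard library are available. Lean on these libraries where they do the work, as an engineer would, in place of code of your own. Each camera call takes 0.05 s, during which the arm holds its last target.

## Task

Get the metal tin ready for the next patient: lever its lid up with the blade of the spatula, swing it right open so that it stands up by itself, then hang the spatula by its eye on the empty peg of the pegboard. Leave the two tools that already hang there on their pegs, and do not knock the other things on the desk about.

Things in the scene. Friction and masses are not known exactly. Their poses are not given: they have to be found in the camera images.
- spatula: Flat steel spatula, 199 mm long, lying on the desk. Origin: under the middle of the black handle; x to the blade tip, z up. Handle x -45 to +40 mm, 18 wide (y), 14 thick (z 0 to 14). Eye: flat ring at the handle's end, centre x -60, z 7, hole 22, outside 34, 6 thick. Blade x +35 to +122, 2.5 thick (z 5.75 to 8.25), 24 wide beyond x 70.
- spatula_eye (a point): Centre of the hole of the spatula's eye (axes as the spatula).
- spatula_tip (a point): Middle of the tip of the spatula's blade (axes as the spatula).
- tin: Heavy bare metal tin that does not shift, 100 mm deep (x), 150 wide (y), rim 46 high, walls 3. Origin: centre of its underside on the desk; its front, with a paper label, faces its own -x; the lid's hinge runs along y at x +52, z 46. Two mouthpieces lie inside, below the rim.
- lid_panel: The tin's flat lid, 112 mm (x) by 156 (y), 4 thick, raised 1.4 more in its middle. Origin: middle of the hinge line at the underside; free edge at x -112; z = 0 is the underside. Shut, its edge stands 10 mm proud of the front wall, underside 46 mm above the desk: room for the blade.
- lid_edge (a point): Middle of the lid's free front edge, at its underside (112 mm from the hinge).
- tin_lid (a joint): Angle of the lid, rad: 0 shut, 1.57 upright, stop at 1.75. A stiff hinge: the lid stays at the angle at which it is left; it takes about 2 N at the edge to raise it.
- pegboard: White perforated board standing on the desk on two grey feet, fixed: 240 mm wide (y), 12 thick (x), top 298 high. Origin under its centre on the desk; front faces its own -x (the robot). Three equal steel pegs in a row on the front, 240 mm high at the root, 75 apart (y -75, 0, +75); which one is empty varies.
- free_peg: The empty peg: round steel, 10 mm thick, rising towards the robot at 45 degrees. Origin: its root at the board's front face, 240 mm above the desk; z along the peg to its rounded tip at z 52; y level along the board; x up and into the board. A clip plate 24 mm wide, 4 thick, lies on the board at the root.
- hammer: Reflex hammer hanging on one of the other pegs, 60 mm wide, about 170 mm below the peg. Origin: centre of its eye (hole 22 mm).
- gonio: Bare metal goniometer (flat ruler with a round dial, 50 mm wide) hanging on the remaining peg, about 185 mm below it. Origin: centre of its eye (hole 22 mm).
- mug: Bystander: white mug, 79 mm across without its handle, 89 mm high, handle to its own +y. Origin: centre of its foot.
- tape_roll: Bystander: roll of brown tape, 92 mm across, 48 mm high, origin underneath its centre.
- gel_tube: Bystander: lying tube, 43 x 146 x 30 mm (long axis y), origin underneath its centre.
- stapler: Bystander: stapler, 120 x 30 x 38 mm (long axis x), origin underneath its centre.
- label_roll: Bystander: white label roll, 58 mm across, 33 mm high, origin underneath its centre.
- sanitiser: Bystander: pump bottle, 61 x 73 x 181 mm, origin underneath its centre.

How it is judged:
By the outcome, as a careful person would: the job done as asked, in the order asked, and still so for the second after the job is handed in, with the robot touching nothing.
It also fails if it takes over 69 s, if anything falls off the work surface, if the arm or the gripper's body presses on something with over 40 N, if the wrist force passes 120 N, or if a joint passes its speed limit or range.

## Working session

There is one attempt and no reset: what is moved stays moved. The work goes in short steps, Python scripts to look and compute and a shell command to move; the robot and the scene stay as the last step left them, time stands still between calls to the robot, and variables do not carry over. Pictures are saved under pics/ and viewed, and the job is handed in when it is done.

```bash
ls; mkdir -p pics; python3 - <<'E'
from rig import manip, snapshot, ticket
import cv2, numpy as np
print(manip.get_state())
for n in ("side","top","wrist"):
    s=snapshot(n); cv2.imwrite(f"pics/{n}0.png",s["frame"][:,:,::-1])
    print(n,{k:np.round(v,4).tolist() for k,v in s.items() if k!="frame"})
E
```

```text
pics
{'time_s': 0.0, 'qpos': array([ 1.07800208e+00,  2.87152604e-01,  1.57818221e+00,  6.18227864e-06,
        1.27861715e+00, -1.50000242e-01]), 'joint_velocities': array([ 0.00146334, -0.00017268,  0.00077303, -0.00046135, -0.00193082,
        0.00029928]), 'tau': array([-1.18831595e-03, -4.05965567e+01, -2.92631668e+01, -1.72276937e-04,
        5.70354328e-03,  6.88781768e-06]), 'ee_pos': array([0.22653454, 0.63514759, 0.22995308]), 'tcp_rot': array([[ 3.36120227e-01, -1.12137991e-03, -9.41818420e-01],
       [ 9.41816200e-01, -2.07578384e-03,  3.36121906e-01],
       [-2.33193181e-03, -9.99997217e-01,  3.58420832e-04]]), 'contact_force': array([0.30914311, 0.63973462, 0.45390448]), 'moment': array([ 0.01047559, -0.0477066 , -0.04476383]), 'finger_gap': 0.9985906280284692}
side {'K': [[561.6381, 0.0, 315.0115], [0.0, 561.6381, 231.5266], [0.0, 0.0, 1.0]], 'dist_coeffs': [0.0176, 0.0, 0.0, 0.0, 0.0], 'world_to_cam': [[0.8558, -0.5171, -0.0141, -0.4831], [0.4684, 0.7631, 0.4454, -0.3018], [-0.2195, -0.3878, 0.8952, -1.2593], [0.0, 0.0, 0.0, 1.0]]}
top {'K': [[481.3478, 0.0, 319.669], [0.0, 481.3478, 246.2694], [0.0, 0.0, 1.0]], 'dist_coeffs': [-0.0224, 0.0, 0.0, 0.0, 0.0], 'world_to_cam': [[-0.0012, -0.9996, -0.0293, -0.0117], [0.9872, -0.0058, 0.1593, -0.572], [-0.1594, -0.0288, 0.9868, -1.0924], [0.0, 0.0, 0.0, 1.0]]}
wrist {'K': [[360.2188, 0.0, 323.0019], [0.0, 360.2188, 235.982], [0.0, 0.0, 1.0]], 'dist_coeffs': [-0.0685, 0.0, 0.0, 0.0, 0.0], 'tool_from_camera': [[1.0, -0.0011, 0.0002, 0.0002], [0.0005, 0.2981, -0.9545, -0.1436], [0.001, 0.9545, 0.2981, 0.075], [0.0, 0.0, 0.0, 1.0]]}
```

View pics/side0.png

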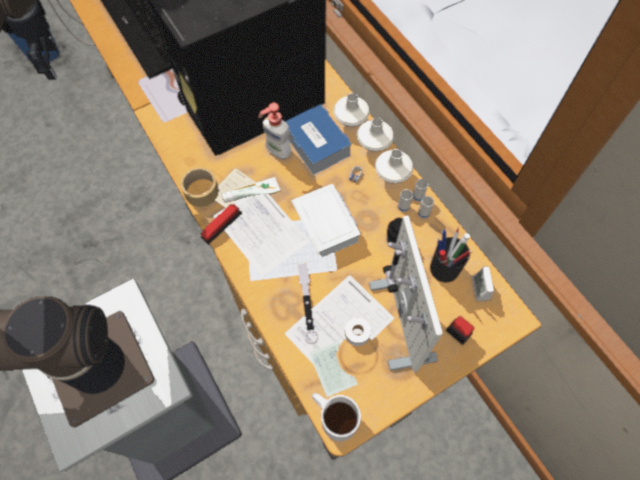

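View pics/top0.png

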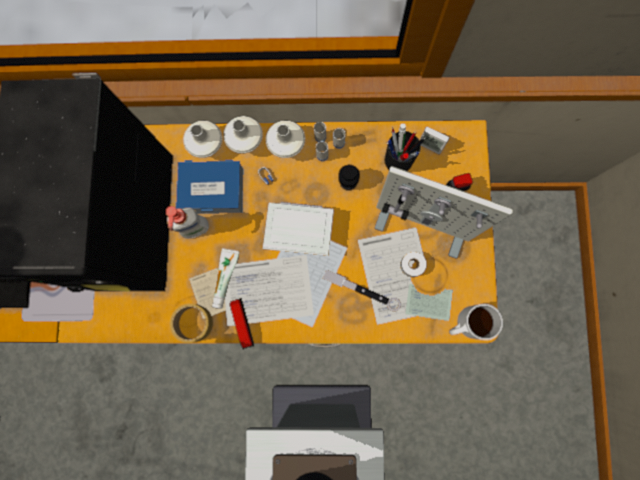

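View pics/wrist0.png

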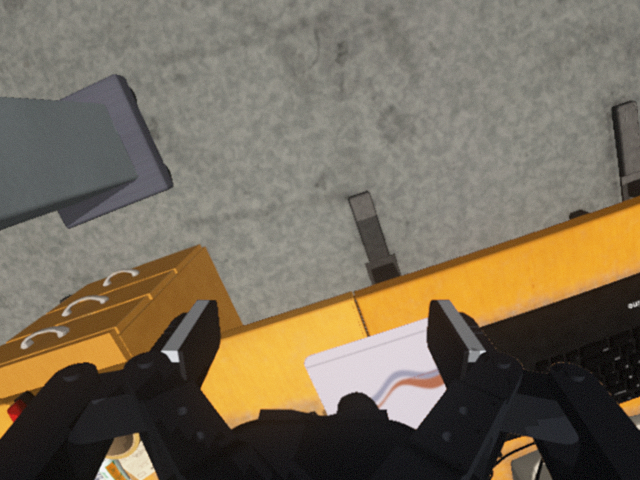

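```bash
python3 - <<'E'
import cv2
a=cv2.imread("pics/top0.png");b=cv2.imread("pics/side0.png")
def c(i,x0,x1,y0,y1,f,n): cv2.imwrite("pics/"+n,cv2.resize(i[y0:y1,x0:x1],None,fx=f,fy=f,interpolation=cv2.INTER_CUBIC))
c(a,255,415,195,315,5,"t_tin.png")
c(a,365,520,160,275,5,"t_peg.png")
c(b,280,380,180,350,3.5,"s_tin.png")
c(b,365,465,210,380,3.5,"s_peg.png")
E
```

```text
(no output)
```

View pics/t_tin.png

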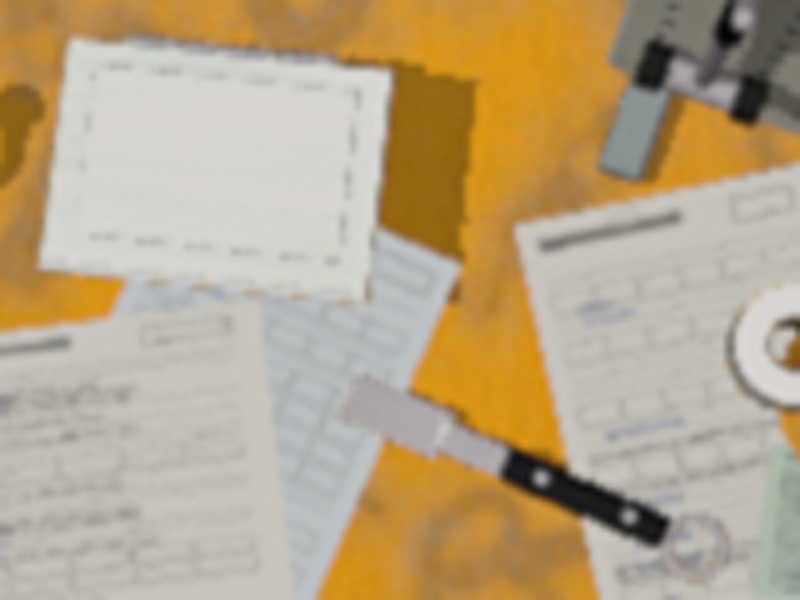

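View pics/t_peg.png

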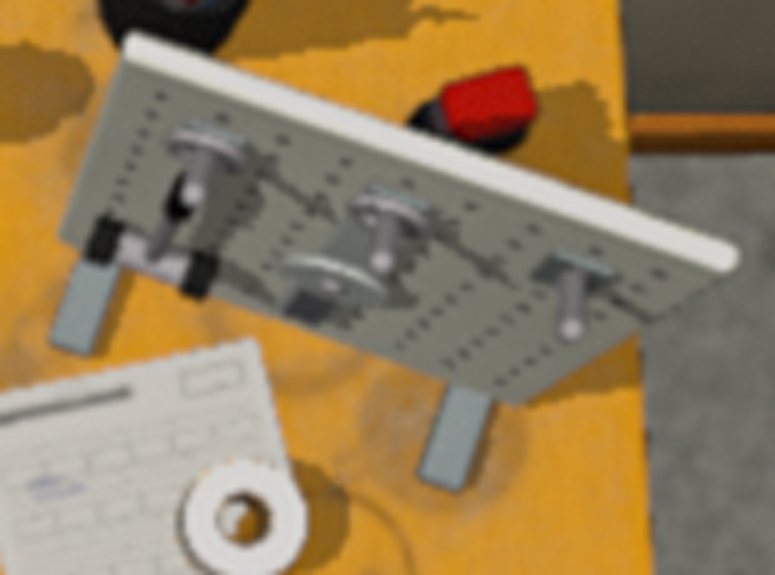

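View pics/s_tin.png

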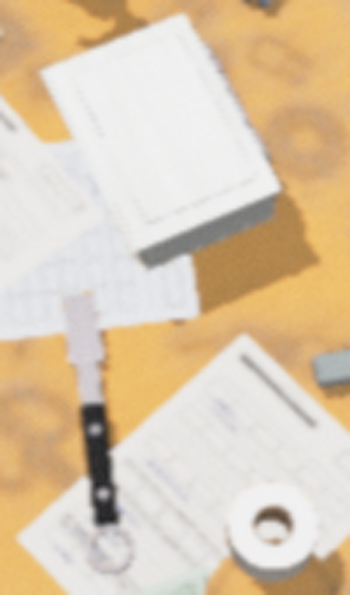

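View pics/s_peg.png

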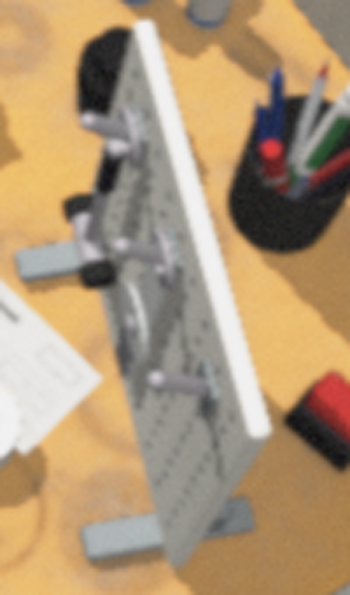

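```bash
cat > h.py <<'E'
import numpy as np, cv2
from scipy.optimize import least_squares
from rig import manip, snapshot
def proj(s,P):
    P=np.atleast_2d(P); W=s["world_to_cam"]
    c=P@W[:3,:3].T+W[:3,3]; c=c*[1,-1,-1]
    return cv2.projectPoints(c.reshape(-1,1,3),np.zeros(3),np.zeros(3),np.array(s["K"]),np.array(s["dist_coeffs"]))[0].reshape(-1,2)
def rz(a): return np.array([[np.cos(a),-np.sin(a),0],[np.sin(a),np.cos(a),0],[0,0,1]])
def fit(obs,x0):
    # obs: list (snap, local pts, px)
    f=lambda p: np.concatenate([(proj(s,np.array(L)@rz(p[2]).T+[p[0],p[1],0])-px).ravel() for s,L,px in obs])
    r=least_squares(f,x0); return r.x, np.round(r.fun.reshape(-1,2),1)
def crop(px,f,ox,oy): return (np.array(px,float)+.5)/f-.5+[ox,oy]
E
cat > m1.py <<'E'
from h import *
T=snapshot("top");S=snapshot("side")
lid=[[.052,.078,.05],[.052,-.078,.05],[-.06,-.078,.05],[-.06,.078,.05]]
tt=crop([(70,38),(392,70),(370,302),(40,270)],5,255,195)
ts=crop([(40,73),(185,14),(280,188),(137,252)],3.5,280,180)
print("tin t",fit([(T,lid,tt)],[.6,0.04,0]))
ls=[lid[3],lid[0],lid[1],lid[2]]
print("tin s",fit([(S,ls,ts)],[.6,0.04,0]))
sp=[[.122,0,.007],[-.06,0,.007]]
st=crop([(350,397),(698,548)],5,255,195); ss=crop([(78,294),(110,549)],3.5,280,180)
print("spat t",fit([(T,sp,st)],[.45,-.1,1.]));print("spat s",fit([(S,sp,ss)],[.45,-.1,1.]))
print("spat b",fit([(T,sp,st),(S,sp,ss)],[.45,-.1,1.]))
d=.052*np.sqrt(.5); pg=[[-.006-d,y,.24+d] for y in (.075,0,-.075)]
pt=crop([(193,190),(381,258),(571,325)],5,365,160); ps=crop([(88,120),(121,247),(157,380)],3.5,365,210)
print("peg t",fit([(T,pg,pt)],[.65,-.3,-.3]));print("peg s",fit([(S,pg,ps)],[.65,-.3,-.3]))
print("peg b",fit([(T,pg,pt),(S,pg,ps)],[.65,-.3,-.3]))
E
python3 m1.py
```

```text
tin t (array([ 0.61843096,  0.03684713, -0.10556289]), array([[-0.1,  0.3],
       [ 0.2,  0. ],
       [-0.2, -0.1],
       [ 0.1, -0.2]]))
tin s (array([ 0.62007459,  0.0352183 , -0.10306161]), array([[ 0.1, -0.4],
       [-0.5, -0.4],
       [ 1. ,  0.3],
       [-0.5,  0.5]]))
spat t (array([ 0.46095619, -0.13594089,  1.15593092]), array([[-0.1, -0. ],
       [ 0.1,  0. ]]))
spat s (array([ 0.46333044, -0.13592689,  1.15265162]), array([[-0. , -0.2],
       [ 0. ,  0.2]]))
spat b (array([ 0.46217076, -0.13596379,  1.1545263 ]), array([[-0. , -0.6],
       [ 0.1, -0.4],
       [-0.5,  0.1],
       [-0.4,  0.4]]))
peg t (array([ 0.64056643, -0.26466126, -0.36378954]), array([[-0. ,  0. ],
       [-0. , -0.1],
       [ 0. ,  0.1]]))
peg s (array([ 0.63971819, -0.26765412, -0.36527751]), array([[-0. ,  0.2],
       [ 0.1, -0.2],
       [-0. ,  0. ]]))
peg b (array([ 0.64024131, -0.26611856, -0.36438011]), array([[ 0.7,  0.2],
       [ 0.8,  0. ],
       [ 0.8,  0.3],
       [-0.3, -0.5],
       [-0.2, -1. ],
       [-0.3, -0.8]]))
```

```bash
cat >> h.py <<'E'
from scipy.spatial.transform import Rotation as Ro
def where():
    s=manip.get_state(); return s, s["ee_pos"], s["tcp_rot"]
def delta(p,R=None,msg=""):
    s,e,r=where()
    print(msg,"t",round(s["time_s"],2),"ee",np.round(e,4),"gap",round(s["finger_gap"],3),"F",np.round(s["contact_force"],1),"q",np.round(s["qpos"],2))
    print("  shift tool mm",np.round(r.T@(np.array(p)-e)*1e3,1), "| rotvec tool",None if R is None else np.round(Ro.from_matrix(r.T@R).as_rotvec(),3))
def spat_R(yaw):   # tool z=spatula x, tool y=-spatula z
    z=np.array([np.cos(yaw),np.sin(yaw),0]); y=np.array([0,0,-1.]); return np.c_[np.cross(y,z),y,z]
E
python3 -m inch '[[[-37,0,-40],[0,0,0],1],[[-37,0,-40],[0,0,0],1],[[-37,0,-40],[0,0,0],1],[[-37,0,-40],[0,0,0],1],[[-37,0,-40],[0,0,0],1],[[-37,0,-40],[0,0,0],1],[[-37,0,-40],[0,0,0],1],[[-37,0,-40],[0,0,0],1],[[-48,0,-23],[0,0,0],1],[[-48,0,-23],[0,0,0],1],[[-48,0,-23],[0,0,0],1],[[-48,0,-23],[0,0,0],1],[[-48,0,-23],[0,0,0],1],[[-48,0,-23],[0,0,0],1],[[-48,0,-23],[0,0,0],1],[[0,0,0],[0,0.18,0],1],[[0,0,0],[0,0.18,0],1],[[0,0,0],[0,0.18,0],1],[[0,0,0],[0,0.18,0],1],[[0,0,0],[0,0.18,0],1]]'
python3 - <<'E'
from h import *
delta([.468,-.122,.1],spat_R(1.155))
E
```

```text
time_s: 2.75
ee_pos: [0.4673, -0.1212, 0.2313]
tcp_rot: [[0.949, -0.0, -0.316], [0.316, 0.0, 0.949], [-0.0, -1.0, 0.0]]
contact_force: [-0.2, 0.3, -0.3]
finger_gap: 0.999
 t 2.75 ee [ 0.4673 -0.1212  0.2313] gap 0.999 F [-0.2  0.3 -0.3] q [-0.46 -0.15  2.04 -0.    1.25 -0.79]
  shift tool mm [  0.4 131.3  -1. ] | rotvec tool [-0.     0.738 -0.   ]
```

```bash

python3 -m inch '[[[0,0,0],[0,0.184,0],0.5],[[0,0,0],[0,0.184,0],0.5],[[0,0,0],[0,0.184,0],0.5],[[0,40,0],[0,0.184,0],0.5],[[0,30,0],[0,0,0],0.5],[[0,0,0],[0,0,0],0.5]]'
python3 - <<'E'
from h import *
delta([.468,-.122,.003],spat_R(1.155))
s=snapshot("wrist"); cv2.imwrite("pics/w1.png",s["frame"][:,:,::-1])
E
```

```text
time_s: 3.5
ee_pos: [0.4655, -0.1202, 0.1587]
tcp_rot: [[0.918, -0.006, 0.397], [-0.397, 0.003, 0.918], [-0.006, -1.0, 0.0]]
contact_force: [-0.6, -1.1, 0.2]
finger_gap: 0.5
 t 3.5 ee [ 0.4655 -0.1202  0.1587] gap 0.5 F [-0.6 -1.1  0.2] q [-0.46 -0.07  2.1  -0.    1.11 -0.06]
  shift tool mm [  3.9 155.7  -0.7] | rotvec tool [-0.     0.008 -0.006]
```

View pics/w1.png

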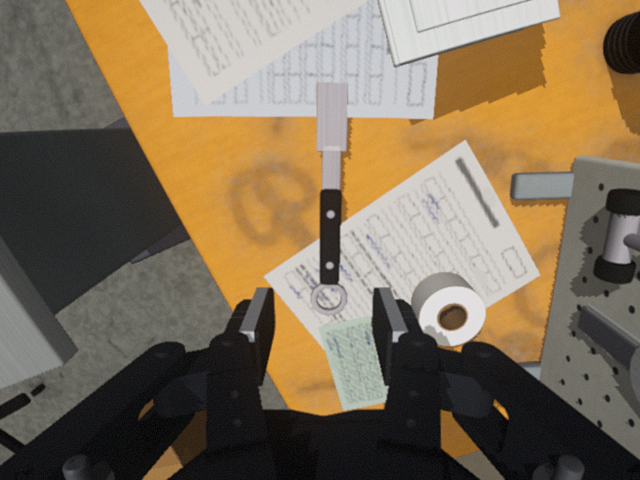

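```bash
cat >> h.py <<'E'
def wray(s,e,r,px,z):
    u=cv2.undistortPoints(np.array(px,float).reshape(-1,1,2),np.array(s["K"]),np.array(s["dist_coeffs"])).reshape(-1,2)
    M=s["tool_from_camera"]; out=[]
    for a,b in u:
        d=r@(M[:3,:3]@np.array([a,-b,-1.])); o=e+r@M[:3,3]; out.append(o+d*(z-o[2])/d[2])
    return np.array(out)
E
python3 - <<'E'
from h import *
_,e,r=where(); s=snapshot("wrist")
P=wray(s,e,r,[(329,297),(333,83),(330.5,283),(330.5,190)],.007); print(P)
d=P[1]-P[0]; print("yaw",np.arctan2(d[1],d[0]),"len",np.linalg.norm(d)," org",P[0]+d*60/182, "hand len",np.linalg.norm(P[2]-P[3]))
E
```

```text
[[ 0.44304478 -0.19233547  0.007     ]
 [ 0.51720808 -0.02585759  0.007     ]
 [ 0.4497709  -0.17995953  0.007     ]
 [ 0.48274918 -0.10209516  0.007     ]]
yaw 1.1517038779806843 len 0.18225005632331603  org [ 0.46749422 -0.13745265  0.007     ] hand len 0.0845601907393659
```

```bash

python3 -m inch '[[[3,50,0],[0,0,0],0.5],[[3,50,0],[0,0,0],0.5],[[0,0,0],[0,0,0],0.5],[[0,0,0],[0,0,0],0.5]]'
python3 - <<'E'
from h import *
_,e,r=where(); s=snapshot("wrist"); cv2.imwrite("pics/w2.png",s["frame"][:,:,::-1])
delta([.4725,-.1235,.003],spat_R(1.152))
E
```

```text
time_s: 4.1
ee_pos: [0.4748, -0.1244, 0.064]
tcp_rot: [[0.918, 0.004, 0.397], [-0.397, -0.002, 0.918], [0.004, -1.0, -0.0]]
contact_force: [0.5, 0.1, 0.6]
finger_gap: 0.498
 t 4.15 ee [ 0.4752 -0.1246  0.0646] gap 0.502 F [ 1.  -0.1  0.4] q [-0.46  0.09  2.14 -0.    0.9  -0.06]
  shift tool mm [-3.3 61.5 -0. ] | rotvec tool [0.    0.011 0.006]
```

View pics/w2.png

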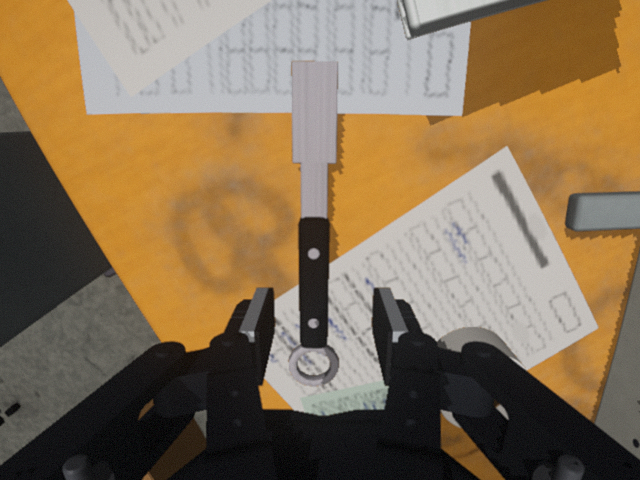

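```bash

python3 - <<'E'
from h import *
_,e,r=where(); s=snapshot("wrist")
P=wray(s,e,r,[(314,364.5),(315,62),(314,217)],.007); print(P)
d=P[1]-P[0]; print("yaw",np.arctan2(d[1],d[0]),"len",np.linalg.norm(d)," org",P[0]+d*60/182)
d/=np.linalg.norm(d); delta((P[0]+d*.075)*[1,1,0]+[0,0,.003],spat_R(np.arctan2(d[1],d[0])))
E
```

```text
[[ 0.44101158 -0.19278544  0.007     ]
 [ 0.51534084 -0.02495939  0.007     ]
 [ 0.48171169 -0.10034993  0.007     ]]
yaw 1.1538668836656838 len 0.1835495126562018  org [ 0.46551573 -0.13745817  0.007     ]
 t 4.2 ee [ 0.4752 -0.1246  0.0646] gap 0.501 F [ 0.3  1.  -0.2] q [-0.46  0.09  2.14  0.    0.9  -0.06]
  shift tool mm [-4.  61.6 -1.1] | rotvec tool [0.    0.009 0.006]
```

```bash

python3 -m inch '[[[-4,30,-1],[0,0.009,0],0.5],[[0,22,0],[0,0,0],0.5],[[0,9,0],[0,0,0],0.5],[[0,0,0],[0,0,0],0.5],[[0,0,0],[0,0,0],0.3]]'
python3 -m inch '[[[0,0,0],[0,0,0],0.2],[[0,0,0],[0,0,0],0.1],[[0,0,0],[0,0,0],0],[[0,0,0],[0,0,0],0],[[0,0,0],[0,0,0],0]]' 100
```

```text
time_s: 4.82
ee_pos: [0.4701, -0.1234, 0.0018]
tcp_rot: [[0.914, 0.003, 0.405], [-0.405, -0.001, 0.914], [0.003, -1.0, -0.0]]
contact_force: [-0.0, -0.1, -0.3]
finger_gap: 0.31
time_s: 5.45
ee_pos: [0.4701, -0.1234, 0.002]
tcp_rot: [[0.914, 0.002, 0.405], [-0.405, -0.001, 0.914], [0.002, -1.0, -0.0]]
contact_force: [-1.5, 0.1, 6.2]
finger_gap: 0.178
```

```bash

python3 -m inch '[[[0,-10,0],[0,0,0],0],[[0,-40,0],[0,0,0],0],[[0,-50,0],[0,0,0],0],[[0,0,0],[0,0,0],0],[[0,0,0],[0,0,0],0]]'
python3 - <<'E'
from h import *
for n in ("wrist","side","top"):
    s=snapshot(n); f=s["frame"][:,:,::-1]
    if n=="wrist":cv2.imwrite("pics/w3.png",f)
    elif n=="side": cv2.imwrite("pics/s3.png",cv2.resize(f[200:360,240:400],None,fx=5,fy=3.75 if 0 else 3.7,interpolation=2))
E
```

```text
time_s: 6.08
ee_pos: [0.4684, -0.1226, 0.1002]
tcp_rot: [[0.914, -0.0, 0.405], [-0.405, 0.0, 0.914], [-0.0, -1.0, -0.0]]
contact_force: [-1.2, -0.3, -0.2]
finger_gap: 0.177
```

View pics/w3.png

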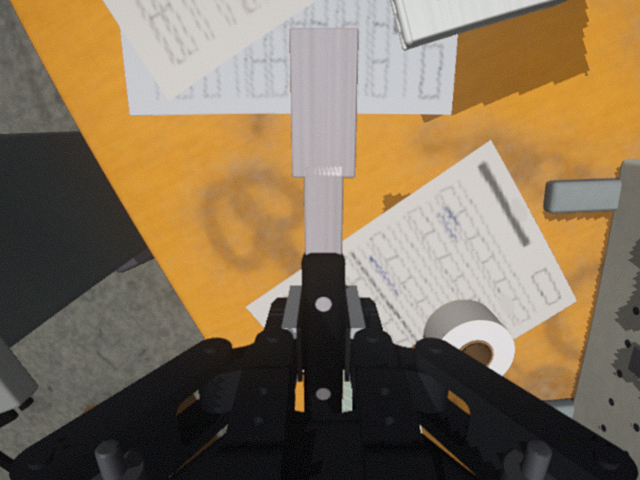

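View pics/s3.png

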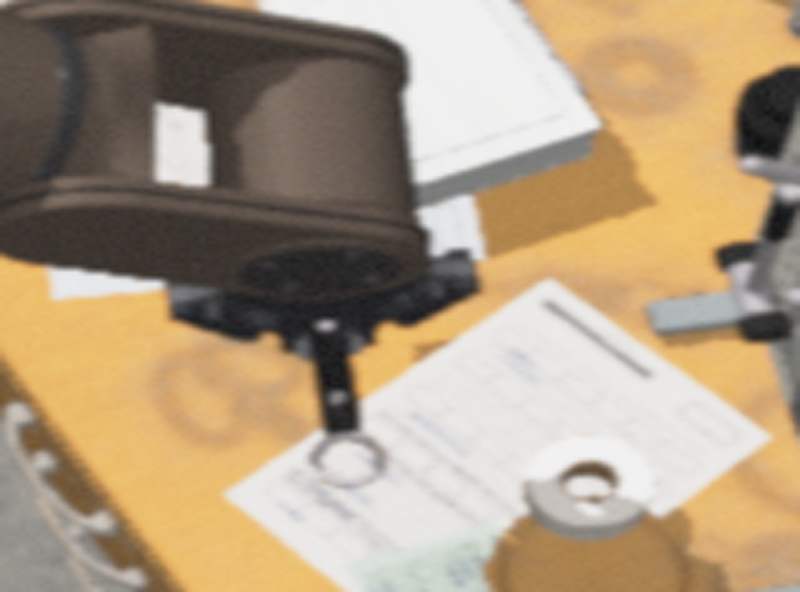

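```bash
cat >> h.py <<'E'
def spat_in_tool(s,px,L):
    ok,rv,tv=cv2.solvePnP(np.array(L,float),np.array(px,float),np.array(s["K"]),np.array(s["dist_coeffs"]),flags=cv2.SOLVEPNP_SQPNP)
    ok,rv,tv=cv2.solvePnP(np.array(L,float),np.array(px,float),np.array(s["K"]),np.array(s["dist_coeffs"]),rv,tv,True)
    e=cv2.projectPoints(np.array(L,float),rv,tv,np.array(s["K"]),np.array(s["dist_coeffs"]))[0].reshape(-1,2)-px
    F=np.diag([1,-1,-1.]); M=s["tool_from_camera"]
    R=M[:3,:3]@F@cv2.Rodrigues(rv)[0]; t=M[:3,:3]@(F@tv.ravel())+M[:3,3]
    return R,t,e
E
python3 - <<'E'
from h import *
s=snapshot("wrist")
L=[[.122,.012,.00825],[.122,-.012,.00825],[.07,-.012,.00825],[.07,.012,.00825],[.04,.009,.014],[.04,-.009,.014]]
px=[(290,28),(357.5,28),(356,177),(291.5,177),(303.5,254),(343.5,254)]
R,t,e=spat_in_tool(s,px,L); print(np.round(R,3),np.round(t*1e3,1)); print(np.round(e,1))
print("tip",R@[.122,0,.007]+t,"eye",R@[-.06,0,.007]+t)
E
```

```text
[[-0.001 -1.    -0.007]
 [-0.06   0.007 -0.998]
 [ 0.998 -0.001 -0.06 ]] [  1.5   8.7 -12.8]
[[-1.1  0.3]
 [ 1.1  0.2]
 [-1.4 -0.1]
 [ 1.3 -0.1]
 [-2.3 -0.2]
 [ 2.4 -0.1]]
tip [ 0.00130564 -0.00552125  0.10856514] eye [ 0.0015007   0.00532016 -0.07311157]
```

```bash
python3 - <<'E'
from h import *
_,e,r=where(); S=snapshot("side")
px=[(347+.5)/5-.5+240,(461+.5)/3.7-.5+200]; print(px)
for v in ([0.001,-.005,-.075],[0.001,.005,-.074]): print(v,proj(S,e+r@np.array(v)))
M=snapshot("wrist")
# wrist: predicted tip px with level pose
for v in ([0.001,-.005-.00125,.107],[0.001,-.010,.107]):
    c=np.linalg.inv(M["tool_from_camera"])@[*v,1]; c=c[:3]*[1,-1,-1]
    print(cv2.projectPoints(c.reshape(1,1,3),np.zeros(3),np.zeros(3),np.array(M["K"]),np.array(M["dist_coeffs"]))[0])
E
```

```text
[309.0, 324.22972972972974]
[0.001, -0.005, -0.075] [[310.00994542 324.33719551]]
[0.001, 0.005, -0.074] [[310.03997117 325.28429672]]
[[[322.88002748  33.10771945]]]
[[[322.88218882  30.43062646]]]
```

```bash

python3 -m inch '[[[-27,-5,37],[0,0,0],0],[[-27,-5,37],[0,0,0],0],[[-27,0,37],[0,0,0],0],[[-27,0,37],[0,0,0],0],[[0,0,0],[0,0.18,0],0],[[0,0,0],[0,0.18,0],0],[[0,0,0],[0,0.18,0],0],[[0,0,0],[0,0.18,0],0],[[0,0,0],[0,0.18,0],0],[[0,0,0],[0,0.18,0],0],[[0,0,0],[0,0.18,0],0],[[0,0,0],[0,0,0],0],[[0,0,0],[0,0,0],0]]'
python3 - <<'E'
from h import *
delta([.4276,.056,.1],spat_R(-.104))
s=snapshot("wrist");cv2.imwrite("pics/w4.png",s["frame"][:,:,::-1])
E
```

```text
time_s: 8.0
ee_pos: [0.4299, 0.0562, 0.11]
tcp_rot: [[-0.103, -0.001, 0.995], [-0.995, 0.0, -0.103], [0.0, -1.0, -0.001]]
contact_force: [0.8, -0.0, -1.1]
finger_gap: 0.178
 t 8.0 ee [0.4299 0.0562 0.11  ] gap 0.178 F [ 0.8 -0.  -1.1] q [-0.1  -0.12  2.25 -0.    1.01  1.57]
  shift tool mm [ 0.4 10.  -2.3] | rotvec tool [0.001 0.    0.   ]
```

View pics/w4.png

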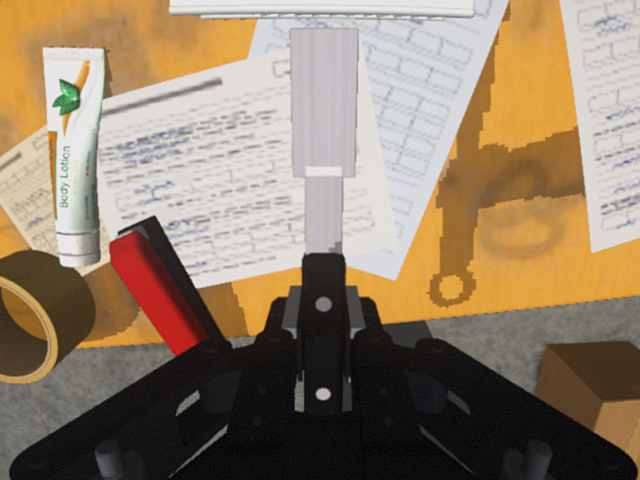

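```bash
python3 - <<'E'
from h import *
_,e,r=where(); s=snapshot("wrist"); f=s["frame"]
cv2.imwrite("pics/w4c.png",cv2.resize(f[0:60,150:500,::-1],None,fx=2.2,fy=6,interpolation=cv2.INTER_NEAREST))
P=wray(s,e,r,[(170,13),(474,16)],.048)
print(P, "width",np.linalg.norm(P[0]-P[1]), (r.T@(P-e).T).T)
for x,y in ((-.06,.078),(-.06,-.078)): print(rz(-.104)@[x,y,0]+[.619,.036,0])
E
```

```text
[[ 0.57175425  0.12110902  0.048     ]
 [ 0.55402188 -0.03597774  0.048     ]] width 0.15808443250302054 [[-0.07933597  0.06206997  0.13429588]
 [ 0.07874313  0.06207079  0.13299825]]
[0.56742157 0.11980731 0.        ]
[ 0.5512268 -0.0353498  0.       ]
```

View pics/w4c.png

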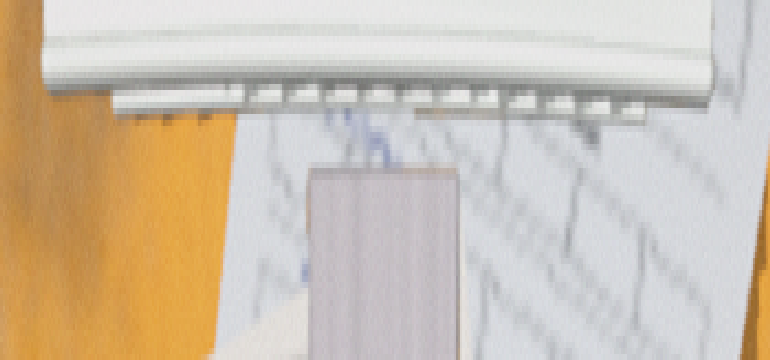

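```bash

python3 -m inch '[[[0,40,0],[0,0,0],0],[[0,39,0],[0,0,0],0],[[0,0,0],[0,0,0],0],[[0,0,12],[0,0,0],0],[[0,0,10],[0,0,0],0],[[0,0,5],[0,0,0],0],[[0,0,2],[0,0,0],0],[[0,0,2],[0,0,0],0],[[0,0,0],[0,0,0],0]]' 110
python3 - <<'E'
from h import *
delta([.4276,.056,.031],spat_R(-.104))
s=snapshot("wrist");cv2.imwrite("pics/w5.png",s["frame"][:,:,::-1])
s=snapshot("side");cv2.imwrite("pics/s5.png",cv2.resize(s["frame"][160:320,240:400,::-1],None,fx=5,fy=3.7,interpolation=2))
E
```

```text
time_s: 9.22
ee_pos: [0.4608, 0.0529, 0.0313]
tcp_rot: [[-0.106, -0.0, 0.994], [-0.994, 0.0, -0.106], [-0.0, -1.0, -0.0]]
contact_force: [-0.2, -0.5, -1.2]
finger_gap: 0.172
 t 9.22 ee [0.4608 0.0529 0.0313] gap 0.172 F [-0.2 -0.5 -1.2] q [-0.1   0.1   2.21  0.    0.83  1.57]
  shift tool mm [  0.5   0.3 -33.3] | rotvec tool [ 0.    -0.002 -0.   ]
```

View pics/w5.png

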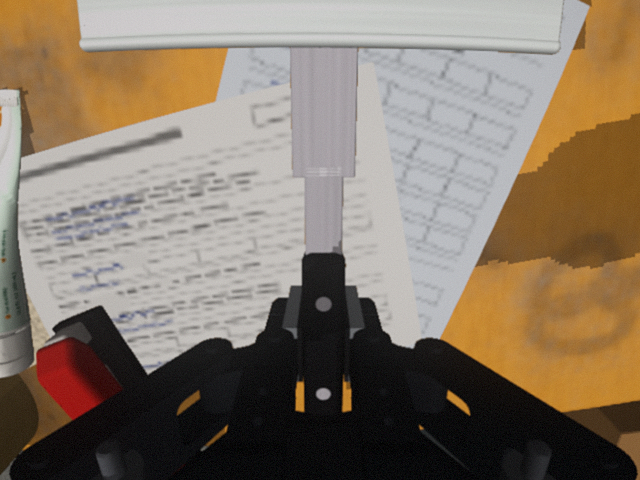

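View pics/s5.png

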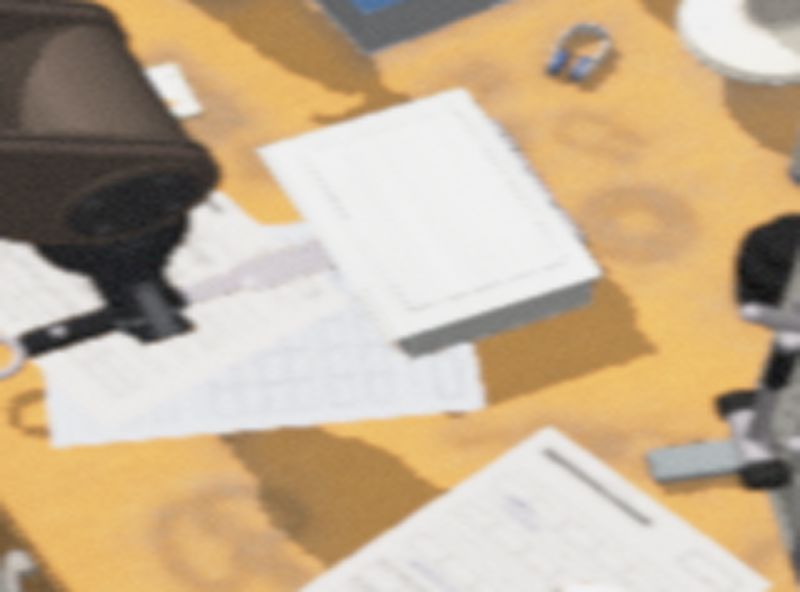

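```bash
python3 - <<'E'
import numpy as np
th=np.arange(0,1.71,.1); r=np.where(th<.4,.106-.02*th,.098)
x=52-1e3*r*np.cos(th); z=46+1e3*r*np.sin(th)
for i in range(1,len(th)): print(round(th[i],2),round(x[i],1),round(z[i],1),"dy",round(-(z[i]-z[i-1]),1),"dz",round(x[i]-x[i-1],1))
E
python3 -m inch '[[[0,-4,0],[0,0,0],0],[[0,-3,0],[0,0,0],0],[[0,-5,0.5],[0,0,0],0],[[0,-5,1],[0,0,0],0],[[0,-5,1.5],[0,0,0],0],[[0,-5,2],[0,0,0],0],[[0,0,0],[0,0,0],0]]'
python3 - <<'E'
from h import *
delta([.4276,.056,.031],spat_R(-.104))
s=snapshot("wrist");cv2.imwrite("pics/w6.png",s["frame"][:,:,::-1])
E
```

```text
0.1 -51.5 56.4 dy -10.4 dz 2.5
0.2 -48.0 66.3 dy -9.9 dz 3.5
0.3 -43.5 75.6 dy -9.3 dz 4.4
0.4 -38.3 84.2 dy -8.6 dz 5.3
0.5 -34.0 93.0 dy -8.8 dz 4.3
0.6 -28.9 101.3 dy -8.4 dz 5.1
0.7 -23.0 109.1 dy -7.8 dz 5.9
0.8 -16.3 116.3 dy -7.2 dz 6.7
0.9 -8.9 122.8 dy -6.5 dz 7.4
1.0 -0.9 128.5 dy -5.7 dz 8.0
1.1 7.5 133.3 dy -4.9 dz 8.5
1.2 16.5 137.3 dy -4.0 dz 8.9
1.3 25.8 140.4 dy -3.1 dz 9.3
1.4 35.3 142.6 dy -2.1 dz 9.6
1.5 45.1 143.8 dy -1.2 dz 9.7
1.6 54.9 144.0 dy -0.2 dz 9.8
1.7 64.6 143.2 dy 0.8 dz 9.8
time_s: 10.2
ee_pos: [0.4664, 0.0523, 0.0588]
tcp_rot: [[-0.106, 0.001, 0.994], [-0.994, -0.0, -0.106], [-0.0, -1.0, 0.001]]
contact_force: [-1.7, 0.1, -2.6]
finger_gap: 0.17
 t 10.2 ee [0.4664 0.0523 0.0588] gap 0.17 F [-1.7  0.1 -2.6] q [-0.11  0.06  2.19  0.    0.89  1.57]
  shift tool mm [  0.4  27.8 -39. ] | rotvec tool [-0.001 -0.002 -0.   ]
```

View pics/w6.png

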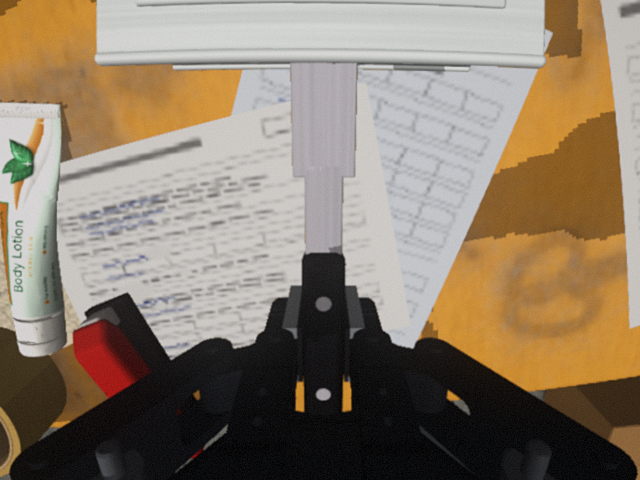

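```bash

python3 -m inch '[[[0,-9,4.5],[0,0,0],0],[[0,-8.5,5.3],[0,0,0],0],[[0,-9,4.3],[0,0,0],0],[[0,-8.4,5],[0,0,0],0],[[0,-8,6],[0,0,0],0],[[0,-7,6.7],[0,0,0],0],[[0,-6.5,7.4],[0,0,0],0],[[0,0,0],[0,0,0],0]]'
python3 - <<'E'
from h import *
delta([.4276,.056,.031],spat_R(-.104))
s=snapshot("wrist");cv2.imwrite("pics/w7.png",s["frame"][:,:,::-1])
s=snapshot("side");cv2.imwrite("pics/s7.png",cv2.resize(s["frame"][160:320,240:400,::-1],None,fx=5,fy=3.7,interpolation=2))
E
```

```text
time_s: 11.25
ee_pos: [0.5067, 0.0479, 0.1159]
tcp_rot: [[-0.106, 0.004, 0.994], [-0.994, -0.0, -0.106], [-0.0, -1.0, 0.004]]
contact_force: [0.2, -0.1, -1.1]
finger_gap: 0.17
 t 11.25 ee [0.5067 0.0479 0.1159] gap 0.17 F [ 0.2 -0.1 -1.1] q [-0.11  0.05  2.07  0.    1.02  1.57]
  shift tool mm [  0.4  84.6 -79.9] | rotvec tool [-0.004 -0.002 -0.   ]
```

View pics/w7.png

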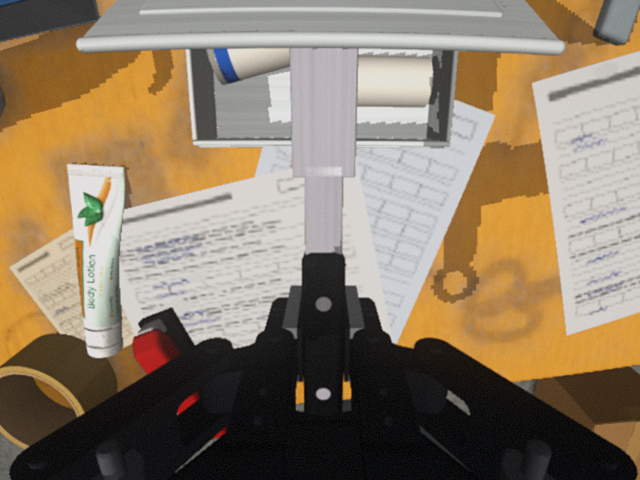

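View pics/s7.png

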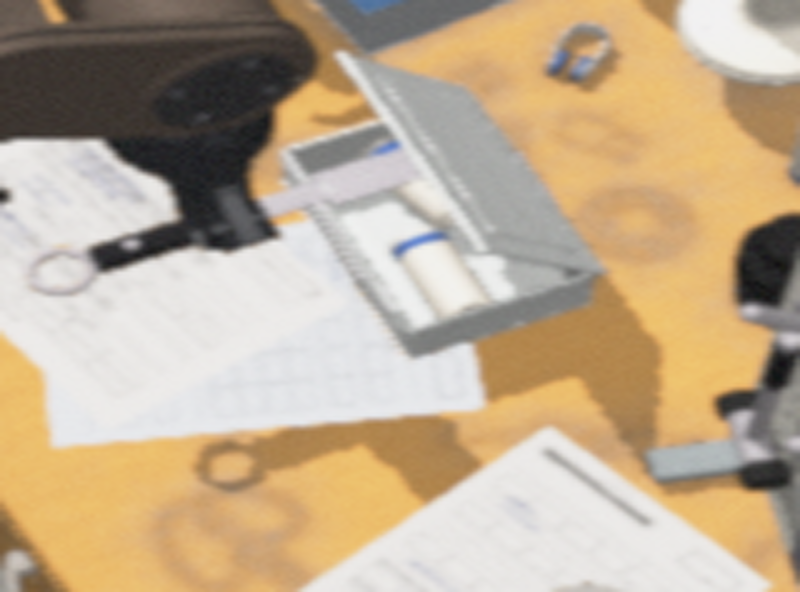

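Lid is about 50° open, riding on the blade tip. I continue along the arc past upright.

```bash

python3 -m inch '[[[0,-5.7,8],[0,0,0],0],[[0,-5,8.5],[0,0,0],0],[[0,-4,9],[0,0,0],0],[[0,-3,9.3],[0,0,0],0],[[0,-2,9.6],[0,0,0],0],[[0,-1,9.7],[0,0,0],0],[[0,0,9.8],[0,0,0],0],[[0,0,5],[0,0,0],0],[[0,0,0],[0,0,0],0]]'
python3 - <<'E'
from h import *
delta([.4276,.056,.031],spat_R(-.104))
s=snapshot("wrist");cv2.imwrite("pics/w8.png",s["frame"][:,:,::-1])
s=snapshot("side");cv2.imwrite("pics/s8.png",cv2.resize(s["frame"][160:320,240:400,::-1],None,fx=5,fy=3.7,interpolation=2))
E
```

```text
time_s: 12.48
ee_pos: [0.5742, 0.0409, 0.1356]
tcp_rot: [[-0.106, 0.002, 0.994], [-0.994, 0.0, -0.106], [-0.0, -1.0, 0.002]]
contact_force: [-1.1, -1.0, -0.3]
finger_gap: 0.172
 t 12.47 ee [0.5742 0.0409 0.1356] gap 0.172 F [-1.1 -1.  -0.3] q [-0.11  0.17  1.9   0.    1.07  1.57]
  shift tool mm [   0.5  104.3 -147.6] | rotvec tool [-0.002 -0.002 -0.   ]
```

View pics/w8.png

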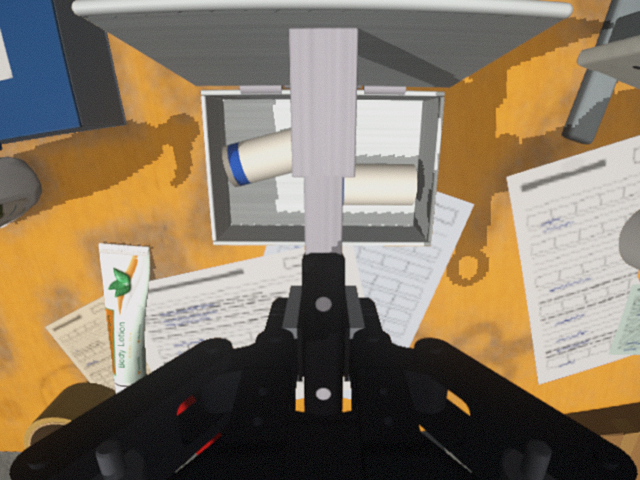

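View pics/s8.png

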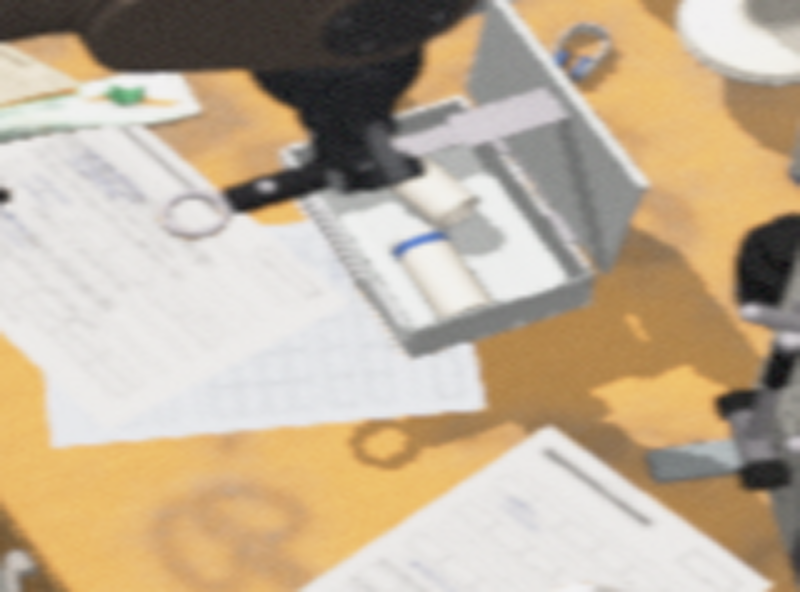

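```bash
python3 - <<'E'
from h import *
_,e,r=where(); s=snapshot("wrist")
for z in (.157,):
    P=wray(s,e,r,[(75,13),(570,13)],z); print(P,np.linalg.norm(P[0]-P[1])); print((rz(.104)@(P-[.6215,.036,0]).T).T)
S=snapshot("side")
for th in (1.4,1.5,1.57,1.65,1.75):
    L=[[.052-.112*np.cos(th),y,.046+.112*np.sin(th)] for y in (-.078,.078)]
    q=proj(S,np.array(L)@rz(-.104).T+[.6195,.036,0]); print(th,(q-[240,160]+.5)*[5,3.7])
E
```

```text
[[ 0.69423184  0.10692443  0.157     ]
 [ 0.67781458 -0.04886271  0.157     ]] 0.15664980525041566
[[ 0.06497601  0.0780917   0.157     ]
 [ 0.06482012 -0.07855802  0.157     ]]
1.4 [[579.19063259 207.57306525]
 [426.76143829  10.08551267]]
1.5 [[601.73109864 199.4259095 ]
 [448.29320844   2.44631221]]
1.57 [[617.50834449 194.22263465]
 [463.43587525  -2.33525288]]
1.65 [[635.39868165 188.82474397]
 [480.67975415  -7.18868835]]
1.75 [[657.34472847 182.958245  ]
 [501.94446965 -12.28794381]]
```

```bash

python3 -m inch '[[[0,0,-15],[0,0,0],0],[[0,0,-40],[0,0,0],0],[[0,0,-45],[0,0,0],0],[[0,-50,0],[0,0,0],0],[[0,-50,0],[0,0,0],0],[[0,0,0],[0,0,0],0]]'
python3 - <<'E'
from h import *
s=snapshot("side");cv2.imwrite("pics/s9.png",cv2.resize(s["frame"][130:350,240:480,::-1],None,fx=3.3,fy=2.7,interpolation=2))
S=s
for th in (1.5,1.57,1.65,1.75):
    L=[[.052-.112*np.cos(th),y,.046+.112*np.sin(th)] for y in (-.078,.078)]
    q=proj(S,np.array(L)@rz(-.104).T+[.6195,.036,0]); print(th,(q-[240,130]+.5)*[3.3,2.7])
E
```

```text
time_s: 13.42
ee_pos: [0.4757, 0.0515, 0.2407]
tcp_rot: [[-0.106, 0.011, 0.994], [-0.994, -0.001, -0.106], [-0.0, -1.0, 0.011]]
contact_force: [0.1, 0.2, -1.0]
finger_gap: 0.171
1.5 [[397.1425251  226.52701504]
 [295.87351757  82.78514675]]
1.57 [[407.55550736 222.73003069]
 [305.86767767  79.29589655]]
1.65 [[419.36312989 218.79102938]
 [317.24863774  75.7542004 ]]
1.75 [[433.84752079 214.51007068]
 [331.28334997  72.03312209]]
```

View pics/s9.png

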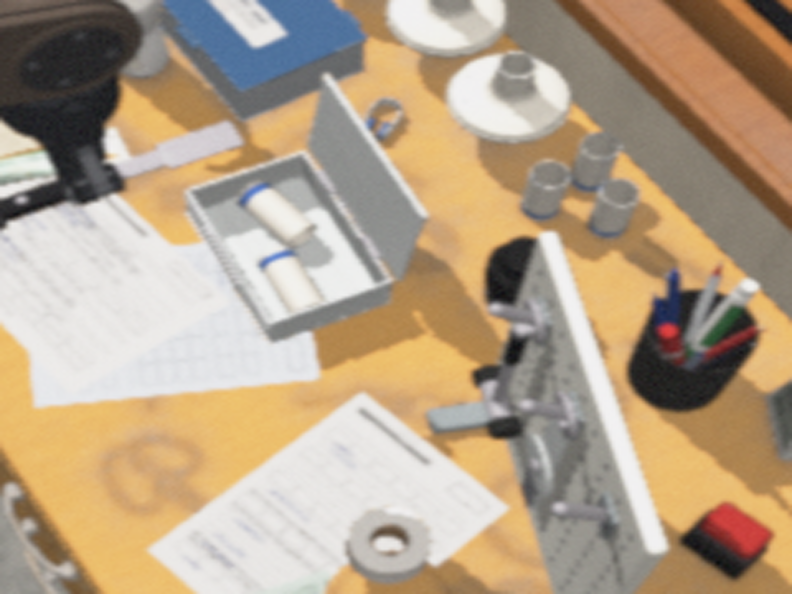

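```bash

python3 -m inch '[[[0,0,0],[0,-0.18,0],0],[[0,0,0],[0,-0.18,0],0],[[0,0,0],[0,-0.18,0],0],[[0,0,0],[0,-0.18,0],0],[[0,0,0],[0,-0.18,0],0],[[0,0,0],[0,-0.18,0],0],[[0,0,0],[0,-0.18,0],0],[[0,0,0],[0,-0.18,0],0],[[0,0,0],[0,-0.18,0],0],[[0,0,0],[0,-0.18,0],0],[[0,0,0],[0,-0.18,0],0],[[0,0,0],[0,-0.18,0],0],[[0,0,0],[0,-0.18,0],0],[[0,0,0],[0,-0.18,0],0],[[0,0,0],[0,-0.18,0],0],[[0,0,0],[0,-0.18,0],0],[[0,0,0],[0,0,0],0]]'
cat >> h.py <<'E'
YB=-.364; BO=np.array([.6402,-.2661,0.])
out=np.array([-np.cos(YB),-np.sin(YB),0]); p=(out+[0,0,1])/np.sqrt(2); xp=(-out+[0,0,1])/np.sqrt(2)
root=BO+rz(YB)@[-.006,-.075,.24]; ptip=root+.052*p
def hangR(a):  # tool approach tilted by a from down toward the board; a=pi/4: eye axis along peg
    y=-(np.cos(a)*np.array([0,0,1])+np.sin(a)*out); z=np.cos(a)*out-np.sin(a)*np.array([0,0,1]); return np.c_[np.cross(y,z),y,z]
EYE=np.array([.001,-.005,-.075])
def tcp_for(eye,a): return eye-hangR(a)@EYE
E
python3 - <<'E'
from h import *
print(root,ptip,tcp_for(root+.085*p,np.pi/4))
delta(tcp_for(root+.085*p,np.pi/4),hangR(0))
delta(tcp_for(root+.085*p,np.pi/4),hangR(np.pi/4))
E
```

```text
time_s: 15.6
ee_pos: [0.4725, 0.0517, 0.2333]
tcp_rot: [[0.361, -0.004, -0.932], [0.932, 0.0, 0.361], [-0.001, -1.0, 0.004]]
contact_force: [-0.1, -0.1, -1.3]
finger_gap: 0.171
[ 0.60789199 -0.33404993  0.24      ] [ 0.57353157 -0.32095942  0.27676955] [ 0.50511549 -0.29596461  0.24353553]
 t 15.6 ee [0.4725 0.0517 0.2333] gap 0.171 F [-0.1 -0.1 -1.3] q [-0.11 -0.17  2.05  0.    1.26 -1.31]
  shift tool mm [-312.3  -10.5 -156. ] | rotvec tool [-0.004 -0.006 -0.001]
 t 15.6 ee [0.4725 0.0517 0.2333] gap 0.171 F [-0.1 -0.1 -1.3] q [-0.11 -0.17  2.05  0.    1.26 -1.31]
  shift tool mm [-312.3  -10.5 -156. ] | rotvec tool [-0.789 -0.005 -0.003]
```

```bash

python3 -m inch '[[[-30,-5,-9],[0,0,0],0],[[-52,-5,-16],[0,0,0],0],[[-52,-5,-16],[0,0,0],0],[[-52,-5,-16],[0,0,0],0],[[-52,-5,-16],[0,0,0],0],[[-52,-5,-16],[0,0,0],0],[[-22,0,-7],[0,0,0],0],[[0,0,0],[-0.158,0,0],0],[[0,0,0],[-0.158,0,0],0],[[0,0,0],[-0.158,0,0],0],[[0,0,0],[-0.158,0,0],0],[[0,0,0],[-0.158,0,0],0],[[0,0,0],[0,0,0],0],[[0,0,0],[0,0,0],0]]'
python3 - <<'E'
from h import *
delta(tcp_for(root+.085*p,np.pi/4),hangR(np.pi/4))
for n,b in (("side",(320,160)),("top",(330,140))):
    s=snapshot(n); cv2.imwrite(f"pics/{n}10.png",cv2.resize(s["frame"][b[1]:b[1]+200,b[0]:b[0]+200,::-1],None,fx=3,fy=3,interpolation=2))
s=snapshot("wrist");cv2.imwrite("pics/w10.png",s["frame"][:,:,::-1])
E
```

```text
time_s: 17.35
ee_pos: [0.4517, -0.2742, 0.266]
tcp_rot: [[0.36, 0.662, -0.657], [0.933, -0.255, 0.254], [0.0, -0.705, -0.709]]
contact_force: [-0.1, -0.3, -0.7]
finger_gap: 0.174
 t 17.35 ee [ 0.4517 -0.2742  0.266 ] gap 0.174 F [-0.1 -0.3 -0.7] q [-0.92 -0.46  2.34  0.65  0.66 -2.53]
  shift tool mm [ -1.2  56.8 -24.7] | rotvec tool [ 0.003 -0.003 -0.002]
```

View pics/side10.png

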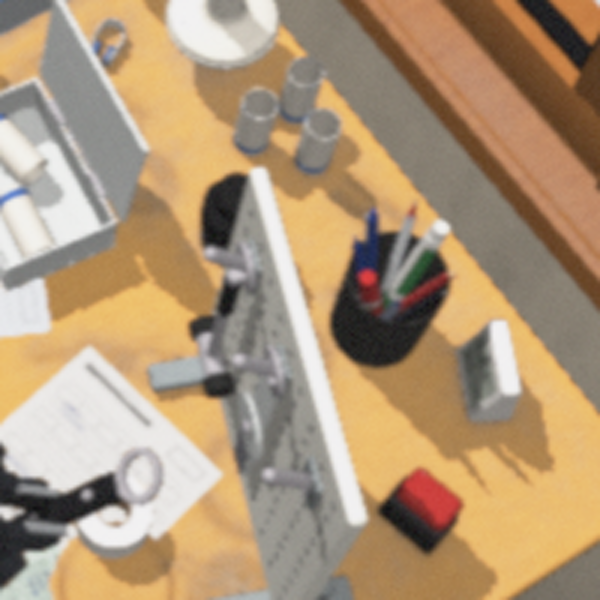

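View pics/top10.png

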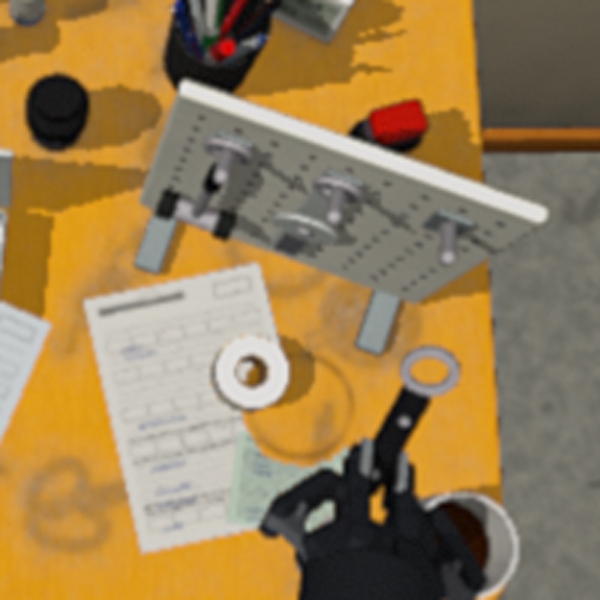

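View pics/w10.png

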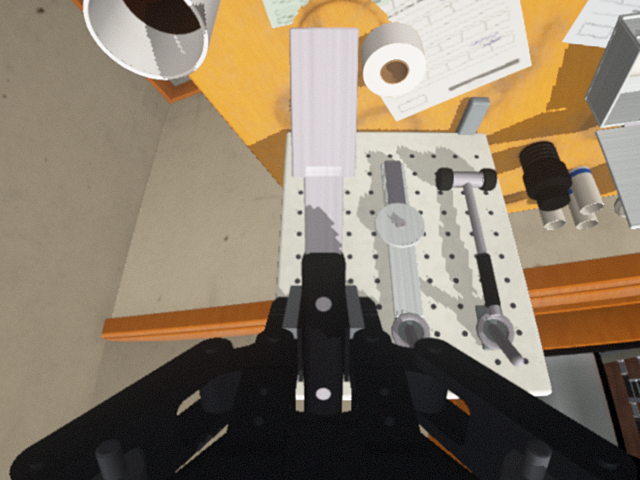

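```bash
cat >> h.py <<'E'
def tri(T,S,pt,ps):
    f=lambda P: np.concatenate([(proj(T,P)-pt).ravel(),(proj(S,P)-ps).ravel()])
    r=least_squares(f,[.55,-.3,.28]); return r.x,np.round(r.fun,1)
E
python3 - <<'E'
from h import *
_,e,r=where(); T=snapshot("top");S=snapshot("side")
E1,a=tri(T,S,crop([(430,371)],3,330,140),crop([(139,475)],3,320,160))
P1,b=tri(T,S,crop([(449,256)],3,330,140),crop([(269,476)],3,320,160))
print("eye",E1,a,"arm",e+r@EYE, "toolframe meas",r.T@(E1-e)); print("peg",P1,b,ptip-.005*p)
print("proj of arm eye: T",proj(T,e+r@EYE),"obs",crop([(430,371)],3,330,140)," S",proj(S,e+r@EYE),crop([(139,475)],3,320,160))
E
```

```text
eye [ 0.49563104 -0.29180993  0.32202083] [ 0.  -0.2 -0.2  0.1] arm [ 0.49853972 -0.29132277  0.3237521 ] toolframe meas [-0.00049761 -0.00558683 -0.07198208]
peg [ 0.5740399  -0.32166502  0.2726261 ] [-0.  0.  0. -0.] [ 0.57683546 -0.32221812  0.27323402]
proj of arm eye: T [[472.95621382 261.3715686 ]] obs [[473.         263.33333333]]  S [[367.14296256 316.68105492]] [[366. 318.]]
```

```bash
python3 - <<'E'
from h import *
_,e,r=where()
E1=np.array([.49563,-.29181,.32202]); P1=np.array([.57404,-.32167,.27263])
P1=P1+.5*xp*np.dot(xp,(ptip-.005*p)-P1)
print("to s=.077:",r.T@(P1+.03*p-E1)*1e3, "rot",Ro.from_matrix(r.T@hangR(np.pi/4)).as_rotvec())
E
```

```text
to s=.077: [  0.22228579  64.37615057 -25.29732988] rot [ 0.00486819 -0.00195077 -0.00250449]
```

```bash

python3 -m inch '[[[0,0,-13],[0.005,-0.002,0],0],[[0,0,-12],[0,0,0],0],[[0,20,0],[0,0,0],0],[[0,22,0],[0,0,0],0],[[0,20,0],[0,0,0],0],[[0,0,0],[0,0,0],0],[[0,0,0],[0,0,0],0]]'
python3 - <<'E'
from h import *
delta(tcp_for(root+.077*p,np.pi/4),hangR(np.pi/4))
for n,b in (("side",(340,260)),("top",(420,170))):
    s=snapshot(n); cv2.imwrite(f"pics/{n}11.png",cv2.resize(s["frame"][b[1]:b[1]+100,b[0]:b[0]+100,::-1],None,fx=6,fy=6,interpolation=2))
E
```

```text
time_s: 18.48
ee_pos: [0.509, -0.2964, 0.2402]
tcp_rot: [[0.358, 0.66, -0.66], [0.934, -0.254, 0.252], [-0.002, -0.707, -0.707]]
contact_force: [0.2, -0.0, -0.2]
finger_gap: 0.169
 t 18.48 ee [ 0.509  -0.2964  0.2402] gap 0.169 F [ 0.2 -0.  -0.2] q [-0.84 -0.25  2.24  0.69  0.53 -2.54]
  shift tool mm [-1.   2.9  0.4] | rotvec tool [ 0.    -0.    -0.003]
```

View pics/side11.png

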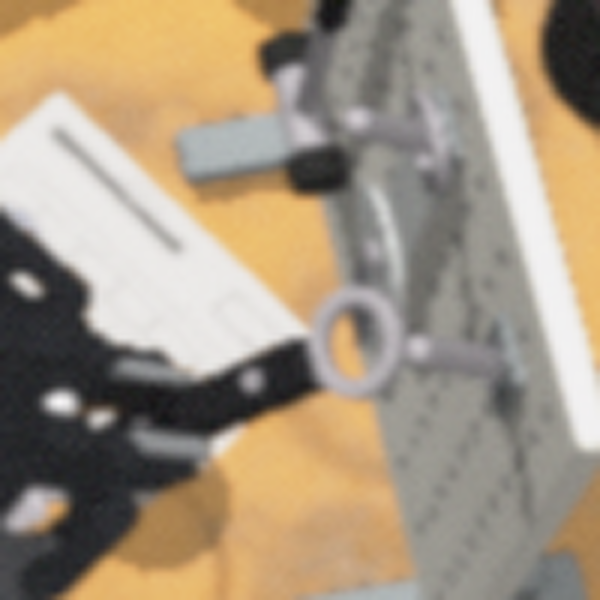

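View pics/top11.png

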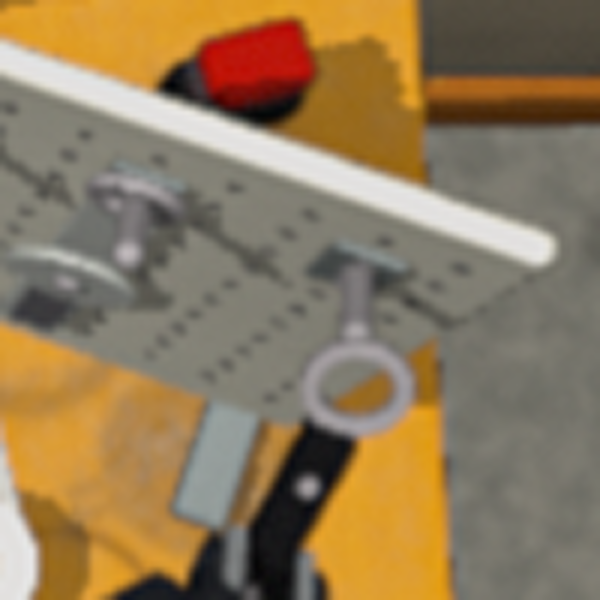

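```bash
python3 - <<'E'
from h import *
_,e,r=where(); T=snapshot("top");S=snapshot("side")
E1,a=tri(T,S,crop([(358,387)],6,420,170),crop([(356,341)],6,340,260))
P1,b=tri(T,S,crop([(356,327)],6,420,170),crop([(419,348)],6,340,260))
print(E1,a,P1,b,"arm eye",e+r@EYE); print("eye->peg tip in tool mm",r.T@(P1-E1)*1e3)
E
```

```text
[ 0.55286871 -0.31358454  0.29587628] [ 0.  -0.3 -0.2  0.1] [ 0.57526528 -0.32073153  0.27309514] [-0.1  0.3  0.2 -0.1] arm eye [ 0.55537381 -0.31316768  0.29716944]
eye->peg tip in tool mm [ 1.40320346 32.70312078 -0.45054027]
```

```bash

python3 -m inch '[[[1,10,0],[0,0,0],0],[[0,10,0],[0,0,0],0],[[0,8,0],[0,0,0],0],[[0,7,0],[0,0,0],0],[[0,0,0],[0,0,0],0]]'
python3 - <<'E'
from h import *
delta(tcp_for(root+.035*p,np.pi/4),hangR(np.pi/4))
for n,b in (("side",(340,260)),("top",(420,170))):
    s=snapshot(n); cv2.imwrite(f"pics/{n}12.png",cv2.resize(s["frame"][b[1]:b[1]+100,b[0]:b[0]+100,::-1],None,fx=6,fy=6,interpolation=2))
E
```

```text
time_s: 19.3
ee_pos: [0.5322, -0.304, 0.2135]
tcp_rot: [[0.358, 0.659, -0.662], [0.934, -0.253, 0.253], [-0.001, -0.708, -0.706]]
contact_force: [-0.4, 0.1, -0.8]
finger_gap: 0.174
 t 19.3 ee [ 0.5322 -0.304   0.2135] gap 0.174 F [-0.4  0.1 -0.8] q [-0.81 -0.15  2.21  0.75  0.46 -2.59]
  shift tool mm [-2.1  8.8 -1.3] | rotvec tool [-0.002 -0.001 -0.002]
```

View pics/side12.png

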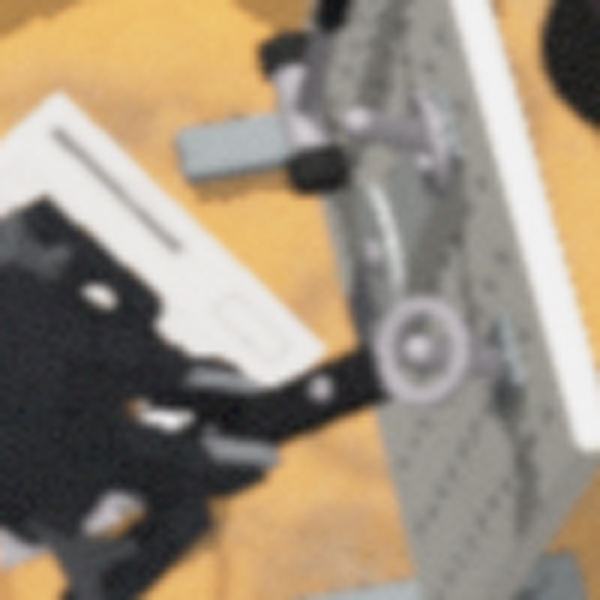

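View pics/top12.png

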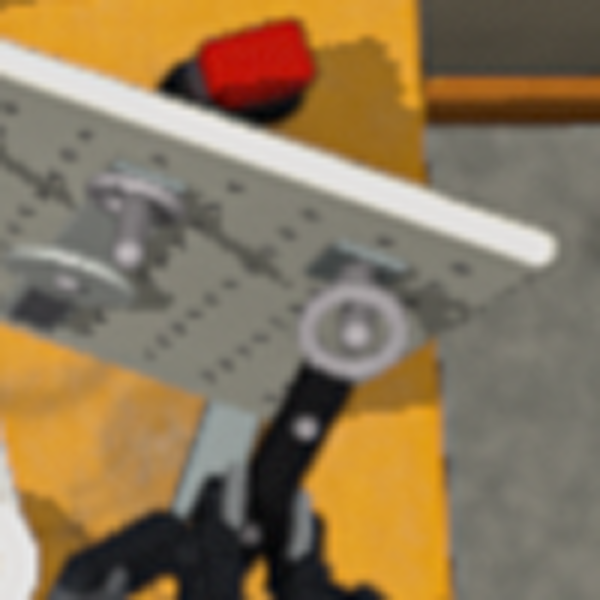

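```bash

python3 -m inch '[[[0.5,5,0],[0,0,0],0],[[0,5,0],[0,0,0],0],[[0,3,1],[0,0,0],0],[[0,0,0],[0,0,0],0]]'
python3 - <<'E'
from h import *
delta(tcp_for(root+.035*p,np.pi/4),hangR(np.pi/4))
for n,b in (("side",(340,260)),("top",(420,170))):
    s=snapshot(n); cv2.imwrite(f"pics/{n}13.png",cv2.resize(s["frame"][b[1]:b[1]+100,b[0]:b[0]+100,::-1],None,fx=6,fy=6,interpolation=2))
E
```

```text
time_s: 19.9
ee_pos: [0.5401, -0.3066, 0.204]
tcp_rot: [[0.358, 0.659, -0.661], [0.934, -0.254, 0.253], [-0.001, -0.708, -0.706]]
contact_force: [0.2, 1.5, -1.0]
finger_gap: 0.171
 t 19.9 ee [ 0.5401 -0.3066  0.204 ] gap 0.171 F [ 0.2  1.5 -1. ] q [-0.8  -0.12  2.2   0.78  0.44 -2.62]
  shift tool mm [-2.5 -3.8 -2.1] | rotvec tool [-0.001 -0.001 -0.002]
```

View pics/side13.png

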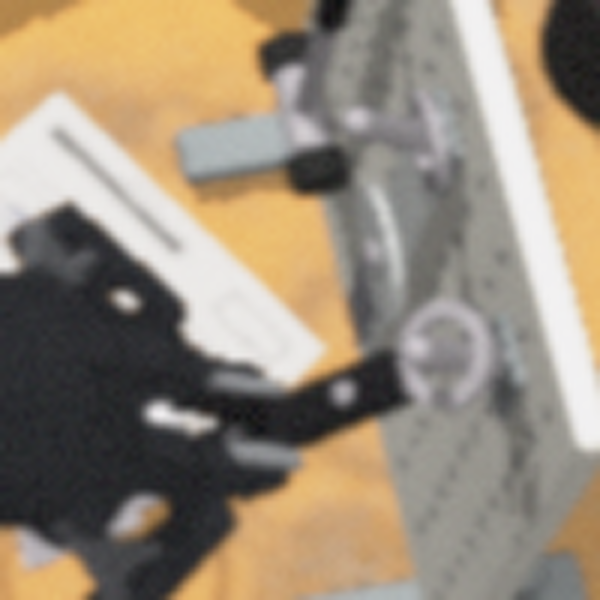

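View pics/top13.png

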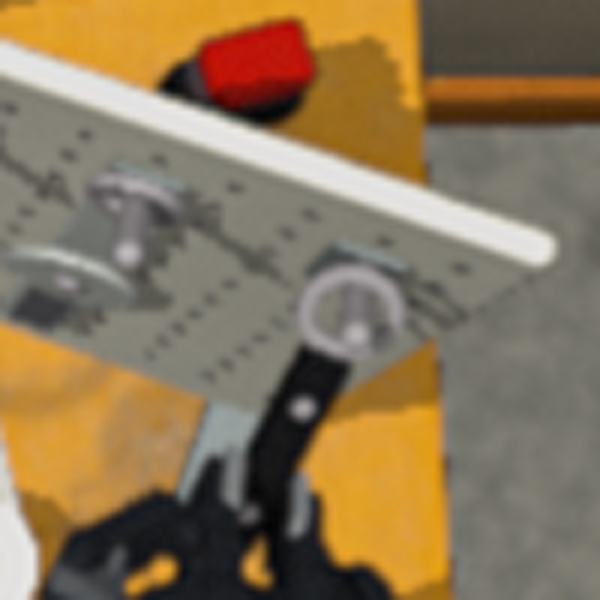

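```bash

python3 -m inch '[[[0,2,1.5],[0,0,0],0],[[0,0,1.5],[0,0,0],0],[[0,0,0],[0,0,0],0]]' 40
python3 -m inch '[[[0,0,0],[0,0,0],0.22],[[0,0,0],[0,0,0],0.26],[[0,0,0],[0,0,0],0.3],[[0,0,0],[0,0,0],0.34],[[0,0,0],[0,0,0],0.36],[[0,0,0],[0,0,0],0.36],[[0,0,0],[0,0,0],0.36]]'
python3 - <<'E'
from h import *
delta(tcp_for(root+.035*p,np.pi/4),hangR(np.pi/4))
for n,b in (("side",(340,260)),("top",(420,170))):
    s=snapshot(n); cv2.imwrite(f"pics/{n}14.png",cv2.resize(s["frame"][b[1]:b[1]+100,b[0]:b[0]+100,::-1],None,fx=6,fy=6,interpolation=2))
E
```

```text
time_s: 20.38
ee_pos: [0.5394, -0.3064, 0.2009]
tcp_rot: [[0.358, 0.659, -0.661], [0.934, -0.254, 0.253], [-0.001, -0.708, -0.707]]
contact_force: [-1.1, -0.6, -1.1]
finger_gap: 0.175
time_s: 21.25
ee_pos: [0.5396, -0.3065, 0.2011]
tcp_rot: [[0.358, 0.66, -0.661], [0.934, -0.254, 0.253], [-0.001, -0.707, -0.707]]
contact_force: [0.3, -0.0, -0.3]
finger_gap: 0.357
 t 21.25 ee [ 0.5396 -0.3065  0.2011] gap 0.357 F [ 0.3 -0.  -0.3] q [-0.8  -0.11  2.21  0.79  0.43 -2.63]
  shift tool mm [-2.4 -5.4 -4.6] | rotvec tool [-0.    -0.001 -0.003]
```

View pics/side14.png

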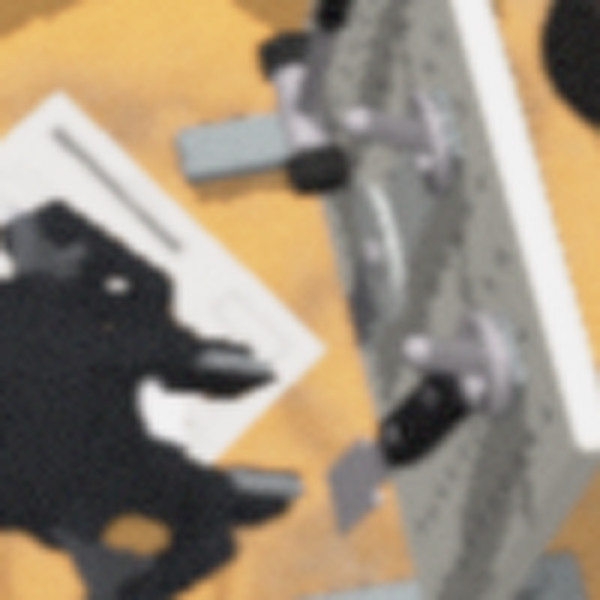

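View pics/top14.png

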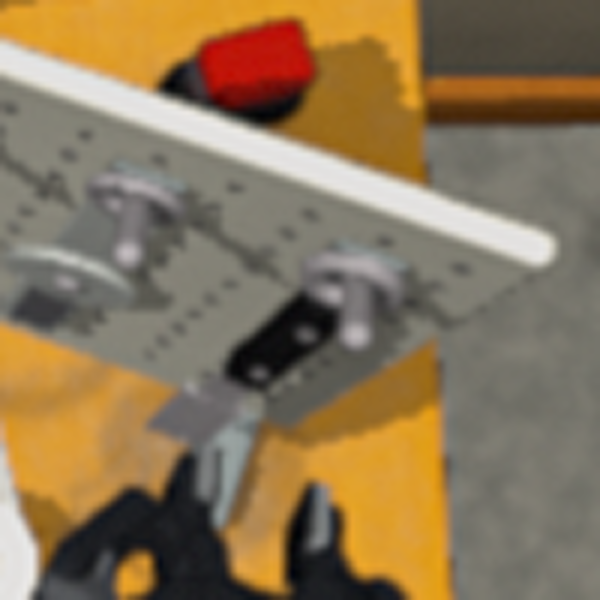

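```bash

python3 -m inch '[[[0,-15,0],[0,0,0],0.36],[[0,-25,0],[0,0,0],0.36],[[0,-30,0],[0,0,0],0.36],[[0,-30,0],[0,0,0],0.36],[[0,-20,0],[0,0,0],0.36],[[0,0,0],[0,0,0],0.36],[[0,0,0],[0,0,0],0.36],[[0,0,0],[0,0,0],0.36],[[0,0,0],[0,0,0],0.36],[[0,0,0],[0,0,0],0.36],[[0,0,0],[0,0,0],0.36],[[0,0,0],[0,0,0],0.36]]'
python3 - <<'E'
from h import *
delta([.5,-.3,.3])
for n,b in (("side",(280,160)),("top",(240,130))):
    s=snapshot(n); cv2.imwrite(f"pics/{n}15.png",cv2.resize(s["frame"][b[1]:b[1]+240,b[0]:b[0]+(200 if n=="side" else 280),::-1],None,fx=2.5,fy=2.5,interpolation=2))
s=snapshot("wrist");cv2.imwrite("pics/w15.png",s["frame"][:,:,::-1])
E
```

```text
time_s: 22.85
ee_pos: [0.4604, -0.276, 0.2859]
tcp_rot: [[0.358, 0.66, -0.661], [0.934, -0.254, 0.253], [-0.001, -0.707, -0.707]]
contact_force: [-1.7, 0.6, 0.1]
finger_gap: 0.36
 t 22.85 ee [ 0.4604 -0.276   0.2859] gap 0.36 F [-1.7  0.6  0.1] q [-0.9  -0.46  2.3   0.61  0.68 -2.47]
  shift tool mm [ -8.2  22.2 -42.2] | rotvec tool None
```

View pics/side15.png

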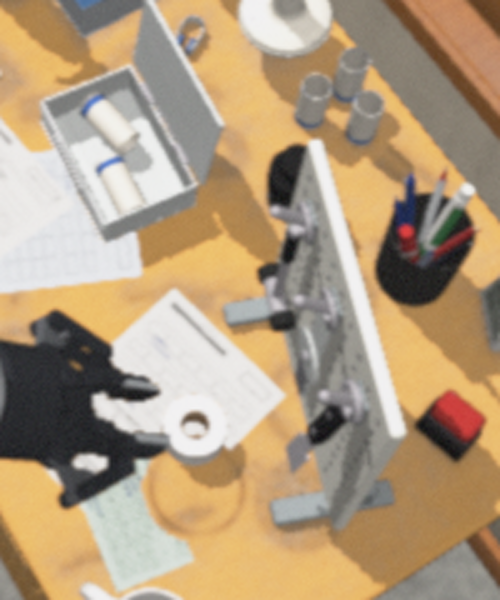

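View pics/top15.png

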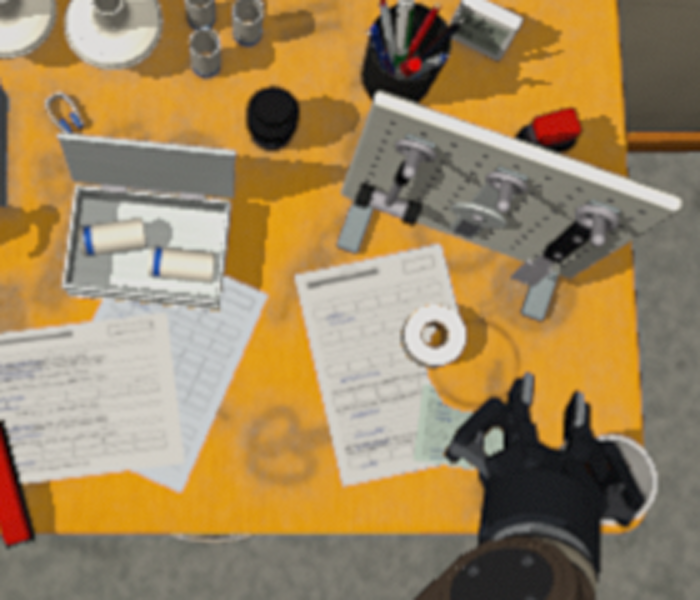

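View pics/w15.png

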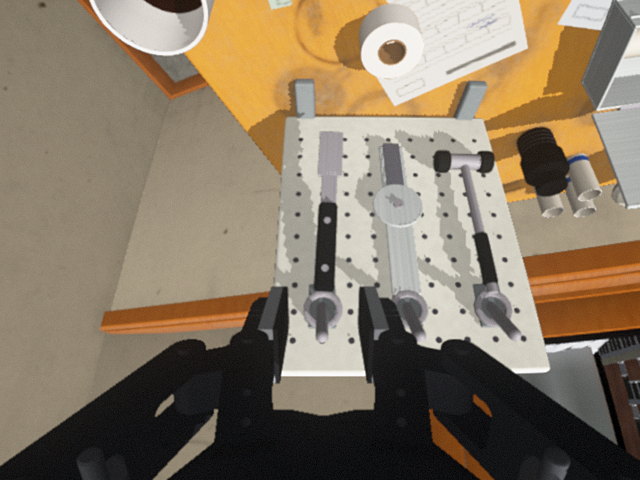

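```bash

python3 -m inch '[[[0,-10,0],[0,0,0],0.36],[[0,0,0],[0,0,0],0.36],[[0,0,0],[0,0,0],0.36],[[0,0,0],[0,0,0],0.36],[[0,0,0],[0,0,0],0.36],[[0,0,0],[0,0,0],0.36],[[0,0,0],[0,0,0],0.36],[[0,0,0],[0,0,0],0.36]]'
python3 - <<'E'
from h import *
o=cv2.imread("pics/side15.png");s=snapshot("side");n=cv2.resize(s["frame"][160:400,280:480,::-1],None,fx=2.5,fy=2.5,interpolation=2)
d=cv2.absdiff(o,n).max(2); print("change on board/tin:",d[:560,220:].max(), d[:280,:].max())
cv2.imwrite("pics/top16.png",snapshot("top")["frame"][:,:,::-1])
E
```

```text
time_s: 24.0
ee_pos: [0.4538, -0.2735, 0.293]
tcp_rot: [[0.358, 0.66, -0.661], [0.934, -0.254, 0.253], [-0.001, -0.707, -0.707]]
contact_force: [-0.0, 0.1, 0.6]
finger_gap: 0.363
change on board/tin: 17 14
```

View pics/top16.png

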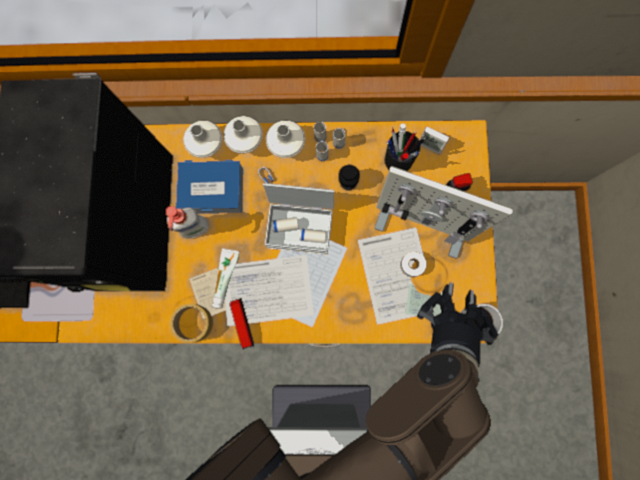

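Nothing is moving (the image change is noise), the bystanders are where they started, and the gripper is clear of everything, well above the mug.

```bash
python3 -c "
from rig import ticket
print(ticket.sign_off())"
```

```text
the job is handed in; nothing more can be done
None
```

The tin is open and the spatula hangs on the empty peg. I handed the job in after about 24 s of the 69 s.

- **Lid:** I put the spatula's blade tip about 5 mm under the lid's front edge, raised the lid along its arc and pushed it past upright. The last measurement put it at about 1.65 rad (side camera) or 1.69 rad (wrist camera). It was still standing after the blade was withdrawn.
- **Spatula:** I threaded its eye onto the right-hand peg and let go about 30 mm up the peg. It slid to the root and swung down by itself.
- **Last checks:** The final pictures show the spatula hanging near vertical, with the goniometer and hammer still on their pegs. Two side views about 1 s apart differ only by image noise. The measured forces I printed stayed within a few newtons, except about 6 N against the desk when the gripper closed.
- **Other things on the desk:** By eye, the top view shows them where they started. The mug is partly hidden by the gripper there, but the wrist view shows it standing.

Two checks disagreed:
- **Camera positions:** The wrist camera put the spatula and the tin 3 to 5 mm off the fixed cameras. I used the wrist camera for the grasp and the blade, and the two fixed cameras for the peg.
- **Spatula tilt:** One wrist-camera fit showed the held spatula tilted about 3°, but the side camera showed it close to level, so I took it as level.

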